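# Load hex bolts into a gravity chute

## Task

Pick the three long slim hex bolts out of the clutter on the bench and load them into the open upper part of the sloping gravity chute, so that all three hang the same way up, heads on the rails and shanks down through the slot, and have slid down under the hold-down bar to queue at the stop. Leave the other things on the bench where they are.

Things in the scene. Friction and masses are not known exactly. Their poses are not given: they have to be found in the camera images.
- bolt1_mid (a point): Bolt to load: bare steel hex bolt lying on the bench. Shank 14 mm diameter, 70 mm long; head 24 mm across flats, 10 mm thick; 0.12 kg. Point: on its axis, half-way along its 80 mm. x axis points from tip to head: tip at x=-40, head from +30 to +40, centre of mass at +8 mm. It rests on head edge and tip, axis about 10 mm above the bench, head end 4 degrees up.
- bolt1_neck (a point): Point on the axis of bolt1, at the underside of its head (30 mm from bolt1_mid towards the head); same axes.
- bolt2_mid (a point): Bolt to load: bare steel hex bolt lying on the bench. Shank 14 mm diameter, 70 mm long; head 24 mm across flats, 10 mm thick; 0.12 kg. Point: on its axis, half-way along its 80 mm. x axis points from tip to head: tip at x=-40, head from +30 to +40, centre of mass at +8 mm. It rests on head edge and tip, axis about 10 mm above the bench, head end 4 degrees up.
- bolt2_neck (a point): Point on the axis of bolt2, at the underside of its head (30 mm from bolt2_mid towards the head); same axes.
- bolt3_mid (a point): Bolt to load: bare steel hex bolt lying on the bench. Shank 14 mm diameter, 70 mm long; head 24 mm across flats, 10 mm thick; 0.12 kg. Point: on its axis, half-way along its 80 mm. x axis points from tip to head: tip at x=-40, head from +30 to +40, centre of mass at +8 mm. It rests on head edge and tip, axis about 10 mm above the bench, head end 4 degrees up.
- bolt3_neck (a point): Point on the axis of bolt3, at the underside of its head (30 mm from bolt3_mid towards the head); same axes.
- chute_load (a point): Loading point of the fixed gravity chute: on the centre line of an 18 mm slot between two slippery steel rails (each 10 wide, 12 mm deep), level with the rail tops, 172 mm above the bench. x points level downhill along the slot, y across, z up; the rails fall 30 degrees (0.577 mm per mm of x). Open from above from x=-60 to +48 mm. Shanks pass through the slot, heads do not.
- chute_top (a point): Upper end of the rails: slot centre line, rail-top level (209 mm above the bench), at the end plate, 65 mm uphill (level) of chute_load; same axes. The plate is 54 mm wide and rises 11 mm above the rail tops. The space under the slot is free. A bolt laid lengthways over the slot with its tip uphill drops until its head rests on both rails, then hangs and slides down by itself.
- chute_bridge (a point): Where the hold-down bar begins: slot centre line, rail-top level, 50 mm downhill (level) of chute_load; same axes. A bridge 54 mm wide (top 32 mm above the rails) carries a bar 8 mm wide that runs 26 mm above the rails from here to the stop, so bolts must be put in uphill of it; they slide under it.
- chute_stop (a point): Lower end of the chute: slot centre line, rail-top level (85 mm above the bench), at the face of the steel stop plate against which the bolts queue; 150 mm downhill (level distance) from chute_load, same axes.
- stubby_mid (a point): Bystander: a shorter, thicker hex bolt, shank 20 mm diameter and 45 mm long, head 30 mm across flats and 13 mm thick (too thick for the slot); point on its axis half-way along, x towards its head.
- stud_mid (a point): Bystander: a headless threaded stud, 14 mm diameter, 80 mm long, with a 24 mm hex nut, 12 mm thick, at its middle; point at its centre, x along it.
- socket_mid (a point): Bystander: a wrench socket standing on end, 34 mm diameter, 36 mm high; point at its centre.
- bearing_mid (a point): Bystander: a ball bearing lying flat, 42 mm outside diameter, 14 mm high; point at its centre.
- spray_mid (a point): Bystander: a spray can, 54 mm diameter, 170 mm high, upright; point half-way up.
- jar_mid (a point): Bystander: a glass jar, 60 mm diameter, 85 mm high, upright; point half-way up.
- spanner: Bystander: a steel wrench, 200 mm long, lying at the back of the bench with its length along its x axis; origin under its middle.
Not all that is in view belongs to the job. What is shaped like the part that bears bolt3_mid but blue or orange is not meant.

How it is judged:
By the outcome, as a careful person would: the job done as asked, in the order asked, and still so for the second after the job is handed in, with the robot touching nothing.
It also fails if it takes over 72 s, if anything falls off the work surface, if the arm or the gripper's body presses on something with over 40 N, if the wrist force passes 120 N, or if a joint passes its speed limit or range.

## Robot

A 6-joint arm with a two-finger parallel gripper is mounted at the origin on the work surface. World frame = base frame: x ahead of the robot, y to its left, z up, the work surface at z = 0. Lengths are in m, angles in degrees, forces in N, time in s.
With the tool pointing down it reaches from about 0.375 to 0.9 m from the base axis. Payload 3.1 kg.
Tool frame: the origin (TCP) lies at the very end of the fingers, on their centre line; the grasp point (between the pads) lies 19 mm behind it; z points along the fingers, y is the line along which they close (so a half turn about z gives the same grasp; the last joint's range is limited). The gripper opens to 87 mm and grips with 3 to 60 N. Pads are 19 mm wide; open, the fingers measure 117 mm over their backs; the gripper's body (75 mm by 190 mm) begins 51 mm behind the grasp point.
Start: joints at [-80.529, 30.224, 82.088, -0, 67.689, -10.227], TCP at [0.211, -0.588, 0.186] pointing down, gripper open.
Joint ranges: [-176.69, 176.69], [-43.24, 126.21], [12.49, 139.97], [-82, 262], [0, 151.66], [-163.58, 163.58]. Speed limits (degrees/s): [159.86, 159.86, 180, 180, 180, 180].

## Interface

Orientations are given as a 3x3 rotation matrix whose columns are the frame's x, y, z axes.
In Python, from rig import bot, imaging gives the robot as it stands.
- The arm moves only by the tool drive_tool, never from a script. Its argument "deltas" is text: rows parted by semicolons, each of 5 numbers parted by spaces: the finger opening in mm, from 0 to 87, then the shift along the world's x, y, z in mm, then the turn about the world's z in rad. In form: jaw dx dy dz twist; .... A call has 1 to 12 rows; each row is the pose to reach, as a shift and turn from the pose commanded when the call began; what a row does not reach only later rows make up. A row lasts 1/10 s, in which the tool goes at most 50 mm and 8.59 degrees, less where a joint would pass 70% of its speed; a pose out of reach is approached as far as the arm can. A call with a gripper value outside its range is refused whole. The fingers move at their own pace and stop on an object; the grip force is fixed at half the most. Time passes only in rows, so rows that repeat a pose let the fingers close. It gives the time, the measured TCP pose, the force, the opening and the grip force at its end, in the units of the state.
- bot.read_state(): the state, without advancing time (a new reading comes with each control period).
- imaging.capture(name): name is "side" or "top"; returns the picture (480x640x3 uint8, red, green, blue); there is no depth.
- imaging.camera_model(name): a dict with "fx", "fy", "cx", "cy" (pixels), "T" (4x4, takes a point from camera to world coordinates). Camera axes: x right, y down, z forward; pixel columns grow to the right and rows downward; lengths in m; the calibration is good to about 2 mm. A picture is of the moment at which its call begins. camera_model takes no time and is no camera call.
- bot.hand_in(): hands the job in; it is judged then, once.
The state is a dict: "time_s": time; "joint_positions": joint angles; "qvel": joint speeds; "tau": joint torques, N m; "position": TCP position; "tcp_rot": TCP orientation; "force": force on the tool from outside, world axes, zero at the start; "moment": the same for the moment, N m; "opening": opening from 0.0 (shut) to 1.0 (fully open); "grasp_force": force on a finger pad.
Only numpy, scipy, OpenCV 4.12 (cv2) and the standard library are available. Lean on these libraries where they do the work, as an engineer would, in place of code of your own. Each camera call takes 0.05 s, during which the arm holds its last target. There are 200 camera calls.

## Working session

There is one attempt and no reset: what is moved stays moved. The work goes in short steps, Python scripts to look and compute and a tool call to move; the robot and the scene stay as the last step left them, time stands still between calls to the robot, and variables do not carry over. Pictures are saved under pics/ and viewed, at most 10 in all, crops included, and the job is handed in when it is done.

Besides the shell and the picture viewer there is one more tool, called after "Emit:" as name(argument=value, ...) on one line, values as JSON. drive_tool: Moves the arm, as the interface text tells. Its arguments: {"type":"object","properties":{"deltas":{"type":"string"}},"required":["deltas"]}

```bash
mkdir -p pics; python3 - <<'E'
from rig import bot, imaging
import cv2,numpy as np
for n in("top","side"):
    im=imaging.capture(n); cv2.imwrite(f"pics/{n}0.png",im[:,:,::-1])
    m=imaging.camera_model(n); print(n,m["fx"],m["fy"],m["cx"],m["cy"]);print(np.round(m["T"],4))
E
```

```text
top 441.6641254324173 441.6641254324173 312.99706334396586 235.76963812294036
[[ 0.0206 -0.9954  0.0938  0.4743]
 [-0.9997 -0.0194  0.0136  0.1043]
 [-0.0117 -0.094  -0.9955  1.2913]
 [ 0.      0.      0.      1.    ]]
side 528.0470676912596 528.0470676912596 324.7221463642694 232.6588923536157
[[-0.97   -0.0963  0.2233  0.3423]
 [-0.2424  0.4558 -0.8564  1.0455]
 [-0.0193 -0.8848 -0.4655  0.6466]
 [ 0.      0.      0.      1.    ]]
```

View pics/top0.png

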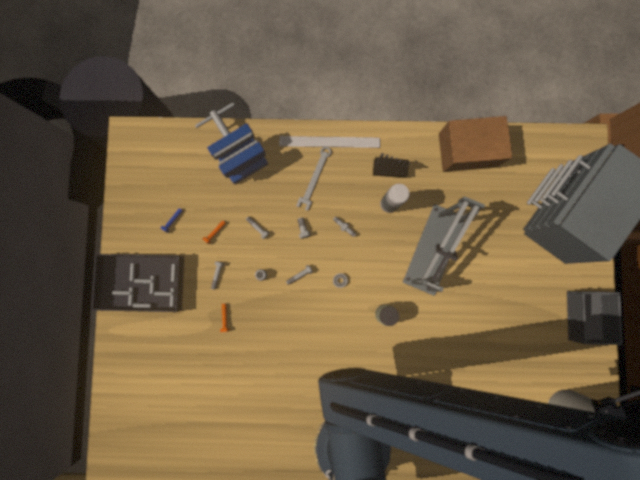

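View pics/side0.png

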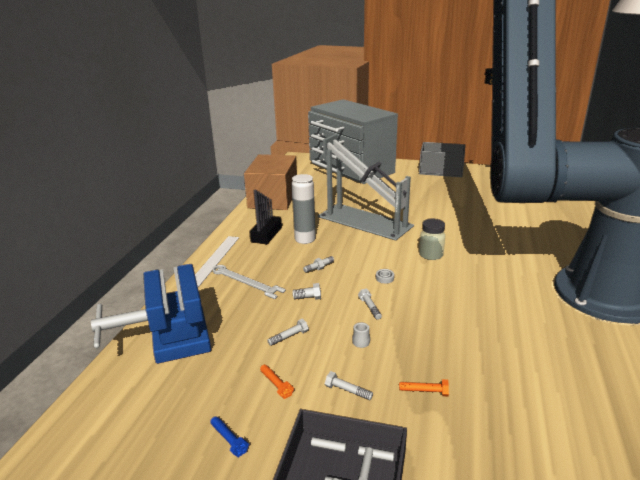

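Candidates for the bolts in the top view:
- Bare steel slim bolts: (258,228), (218,274), (301,274). These are the ones wanted.
- Stubby at (304,228) and stud at (345,226): not wanted.
- Blue at (172,220), orange at (215,232) and (226,317): not wanted.
- Bits in the tray at (145,285): not wanted.

I'll check this choice in close crops, along with the chute.

```bash
python3 - <<'E'
import cv2,numpy as np
t=cv2.imread("pics/top0.png");s=cv2.imread("pics/side0.png")
r=lambda im,x0,x1,y0,y1,k:cv2.resize(im[y0:y1,x0:x1],None,fx=k,fy=k,interpolation=cv2.INTER_CUBIC)
A=r(t,200,360,210,292,5)
cv2.imwrite("pics/cropA.png",A)
B=np.hstack([r(t,400,490,190,300,5),r(s,318,388,128,238,5)]);cv2.imwrite("pics/cropB.png",B);print(B.shape)
E
```

```text
(550, 800, 3)
```

View pics/cropA.png

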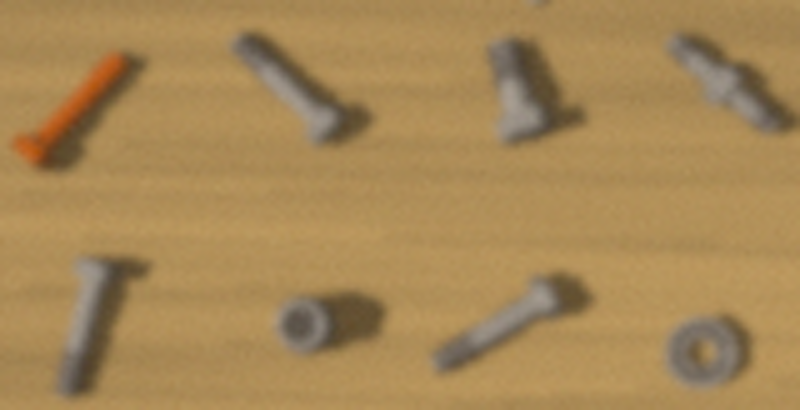

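View pics/cropB.png

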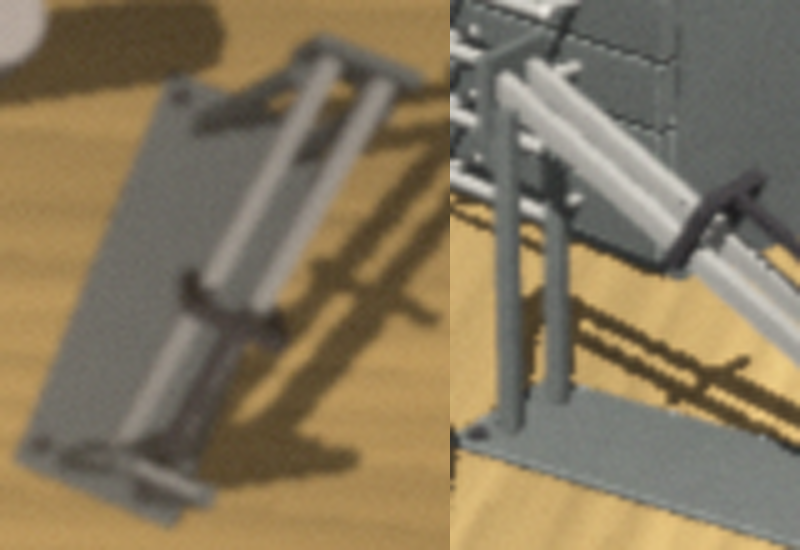

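Crop A confirms three plain slim bolts. In full-image pixels:
- P: tip (248,218), head (266,235)
- Q: head (220,262), tip (214,289)
- R: tip (287,283), head (310,267)

Crop B shows the chute's upper end plate at about (472,205) in the top view and (332,142) in the side view. The bridge is at about (447,252) in the top view.

```bash
cat > h.py <<'E'
import numpy as np, cv2
from rig import bot, imaging
from scipy.optimize import least_squares
def proj(n,p):
    m=imaging.camera_model(n);T=np.array(m["T"]);c=T[:3,:3].T@(np.array(p,float)-T[:3,3])
    return np.array([m["fx"]*c[0]/c[2]+m["cx"],m["fy"]*c[1]/c[2]+m["cy"]])
def ground(n,u,z):
    m=imaging.camera_model(n);T=np.array(m["T"])
    d=T[:3,:3]@np.array([(u[0]-m["cx"])/m["fx"],(u[1]-m["cy"])/m["fy"],1]);o=T[:3,3]
    return o+d*(z-o[2])/d[2]
def state():
    s=bot.read_state();R=np.array(s["tcp_rot"]);print("t",s["time_s"],"pos",np.round(s["position"],4),"yaw_y deg",np.round(np.degrees(np.arctan2(R[1,1],R[0,1])),2),"j",np.round(s["joint_positions"],1),"F",np.round(s["force"],1),"op",round(s["opening"],3),"g",s["grasp_force"]);return s
E
python3 - <<'E'
from h import *
state()
for k,tip,head in(("P",(248.2,217.8),(265.8,235)),("Q",(213.8,288.4),(220,262.2)),("R",(287.2,282.6),(309.8,266.7))):
    a=ground("top",tip,.008);b=ground("top",head,.012);d=b-a
    print(k,"mid",np.round((a+b)/2,4),"len",round(np.hypot(*d[:2]),4),"yaw",round(np.degrees(np.arctan2(d[1],d[0])),1), "side px",proj("side",a).round(),proj("side",b).round())
sl=.577
def pt(q,x,y,dz=0):
    c,s=np.cos(q[2]),np.sin(q[2]);return [q[0]+c*x-s*y,q[1]+s*x+c*y,.172-sl*x+dz]
B=lambda u,v:(400+u/5,190+v/5); S=lambda u,v:(318+(u-450)/5,128+v/5)
obs=[("top",B(335,63),-65,-14,0),("top",B(390,84),-65,14,0),("top",B(212,278),48,-14,0),("top",B(262,300),48,14,0),
("top",B(312,38),-67,-27,.011),("top",B(420,78),-67,27,.011),("side",S(505,78),-65,-14,0),("side",S(537,66),-65,14,0),("side",S(672,235),49,-14,0)]
f=lambda q:np.concatenate([proj(n,pt(q,x/1000,y/1000,z))-u for n,u,x,y,z in obs])
r=least_squares(f,[.5,-.2,2.5]);print("load",r.x[:2],np.degrees(r.x[2]));print(r.fun.reshape(-1,2).round(1))
for X in(-.065,0,.05,.15):print(X,np.round(pt(r.x,X,0),4))
E
```

```text
t 0.1 pos [ 0.2106 -0.5877  0.1851] yaw_y deg -70.3 j [-80.5  30.3  82.2  -0.   67.7 -10.2] F [-0.2  0.5 -0.4] op 1.002 g 0.0
P mid [0.6194 0.2862 0.01  ] len 0.0735 yaw -133.0 side px [270. 340.] [303. 325.]
Q mid [0.4746 0.3978 0.01  ] len 0.0776 yaw -11.8 side px [371. 394.] [328. 378.]
R mid [0.4813 0.1614 0.01  ] len 0.0798 yaw -53.8 side px [378. 316.] [361. 293.]
load [ 0.60230043 -0.24608536] 157.4977540009456
[[-0.5 -0.8]
 [-0.9 -0.5]
 [-0.5 -0. ]
 [-0.5 -0.1]
 [ 1.1  0.5]
 [ 0.2  1.3]
 [-0.9 -1.5]
 [-1.1 -1.8]
 [ 1.7 -0.7]]
-0.065 [ 0.6624 -0.271   0.2095]
0 [ 0.6023 -0.2461  0.172 ]
0.05 [ 0.5561 -0.2269  0.1432]
0.15 [ 0.4637 -0.1887  0.0854]
```

Emit:
drive_tool(deltas="60 0 0 60 0; 60 60 50 80 0.4; 60 398 863 80 0.476; 60 398 863 80 0.476; 60 398 863 80 0.476; 60 398 863 80 0.476; 60 398 863 80 0.476; 60 398 863 80 0.476; 60 398 863 80 0.476; 60 398 863 80 0.476; 60 398 863 80 0.476; 60 398 863 80 0.476")

```text
time_s: 1.3
position: [0.446, -0.098, 0.2605]
tcp_rot: [[0.683, 0.731, -0.0], [0.731, -0.683, 0.0], [-0.0, -0.0, -1.0]]
force: [1.3, -1.5, 0.4]
opening: 0.691
grasp_force: 0.0
```

Emit:
drive_tool(deltas="60 163 373 0 0; 60 163 373 0 0; 60 163 373 0 0; 60 163 373 0 0")

```text
time_s: 1.7
position: [0.5261, 0.0854, 0.2603]
tcp_rot: [[0.682, 0.731, -0.001], [0.731, -0.682, -0.0], [-0.001, -0.0, -1.0]]
force: [0.4, -0.8, 0.1]
opening: 0.688
grasp_force: 0.0
```

Emit:
drive_tool(deltas="60 83 190 -80 0; 60 83 190 -80 0; 60 83 190 -80 0; 60 83 190 -80 0; 60 83 190 -180 0; 60 83 190 -180 0; 60 83 190 -180 0; 60 83 190 -180 0")

```text
time_s: 2.5
position: [0.607, 0.2728, 0.0782]
tcp_rot: [[0.682, 0.731, -0.006], [0.731, -0.682, -0.002], [-0.005, -0.003, -1.0]]
force: [-0.0, -0.3, 1.0]
opening: 0.687
grasp_force: 0.0
```

```bash
python3 - <<'E'
from h import *
state()
a=imaging.capture("top")[:,:,::-1];b=imaging.capture("side")[:,:,::-1]
r=lambda im,x0,x1,y0,y1,k:cv2.resize(im[y0:y1,x0:x1],None,fx=k,fy=k,interpolation=cv2.INTER_CUBIC)
cv2.imwrite("pics/c1.png",np.hstack([r(a,220,300,180,280,5),r(b,250,330,265,365,5)]))
E
```

```text
t 2.5 pos [0.607  0.2728 0.0782] yaw_y deg -43.01 j [14.6 40.6 80.7 -0.  59.1 57.6] F [-0.  -0.3  1. ] op 0.687 g 0.0
```

View pics/c1.png

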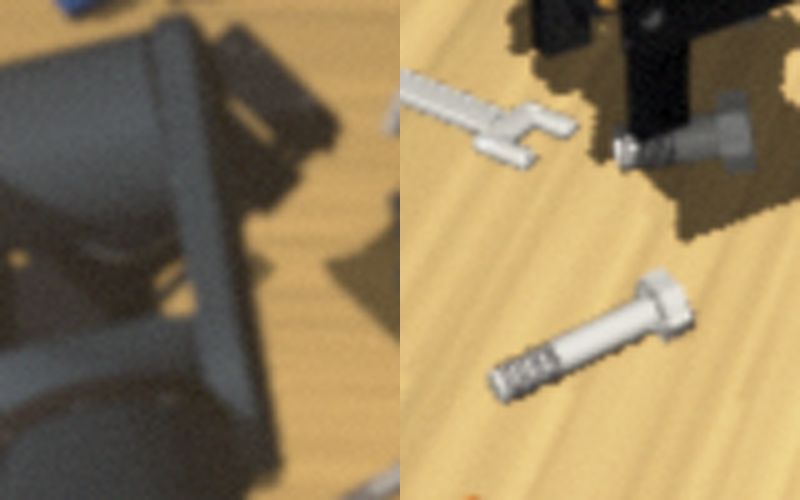

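```bash
python3 - <<'E'
from h import *
print(proj("side",[.607,.2728,.0782]))
R=np.array(bot.read_state()["tcp_rot"])
for s in(1,-1):print(proj("side",np.array([.607,.2728,.0782])+R[:,1]*s*.037))
S=lambda u,v:(250+(u-400)/5,265+v/5)
a=ground("side",S(498,386),.0075);b=ground("side",S(676,302),.0125);d=b-a
print((a+b)/2,np.hypot(*d[:2]),np.degrees(np.arctan2(d[1],d[0])))
E
```

```text
[293.40001578 299.79430454]
[283.77758849 290.57334405]
[303.57784041 309.54749009]
[0.61660034 0.28934125 0.01      ] 0.07801731391142598 -132.95294612722594
```

Emit:
drive_tool(deltas="60 2 5 -40 0; 60 2 5 -40 0; 60 2 5 -40 0")

```text
time_s: 2.9
position: [0.6118, 0.2779, 0.0426]
tcp_rot: [[0.683, 0.731, 0.002], [0.731, -0.683, 0.0], [0.002, 0.001, -1.0]]
force: [-0.3, 0.1, -0.0]
opening: 0.693
grasp_force: 0.0
```

```bash
python3 - <<'E'
from h import *
s=state();p=np.array(s["position"]);R=np.array(s["tcp_rot"])
b=imaging.capture("side")[:,:,::-1]
for k in(1,-1):print(proj("side",p+R[:,1]*k*.037))
cv2.imwrite("pics/c2.png",cv2.resize(b[180:380,200:420],None,fx=3,fy=3,interpolation=cv2.INTER_CUBIC))
E
```

```text
t 2.9 pos [0.6118 0.2779 0.0426] yaw_y deg -43.06 j [14.9 43.5 81.1 -0.  55.3 58. ] F [-0.3  0.1 -0. ] op 0.693 g 0.0
[281.62866938 307.00130361]
[301.03202409 326.62995374]
```

View pics/c2.png

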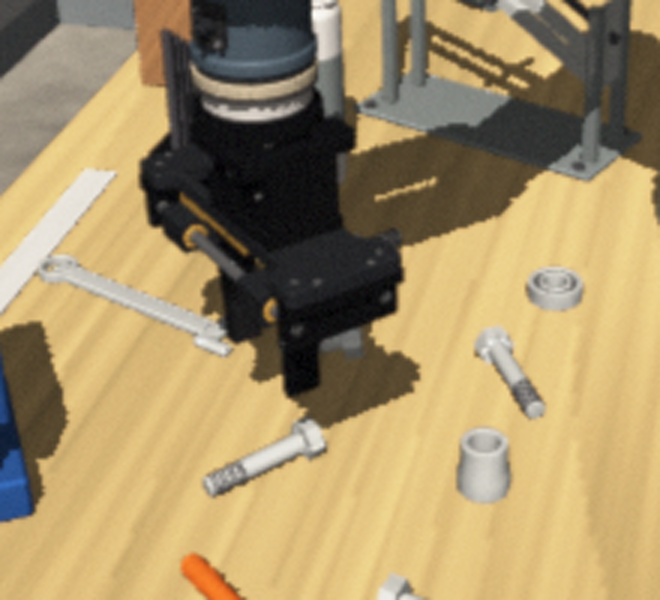

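```bash
python3 - <<'E'
from h import *
for z in(.15,.2,.25):
  print(z,[ (proj("top",[.607+.731*.095+.682*k,.2728-.683*.095+.731*k,z]).round(1)) for k in(-.0375,0,.0375)])
s=bot.read_state();p=np.array(s["position"]);R=np.array(s["tcp_rot"])
a=imaging.capture("top")[:,:,::-1];b=imaging.capture("side")[:,:,::-1]
for n in("top","side"):
  im=(a if n=="top" else b).copy()
  for lo,hi in((.07,.15),):
   for z in(lo,hi):
    q=np.array([proj(n,p+R[:,0]*u*.0375+R[:,1]*v*.095-R[:,2]*z) for u,v in((1,1),(1,-1),(-1,-1),(-1,1))])
    cv2.polylines(im,[np.int32(q*8)],True,(0,0,255),1,cv2.LINE_AA,3)
  for k in(-.037,.037): cv2.line(im,*[tuple(np.int32(proj(n,p+R[:,1]*k-R[:,2]*h)).tolist()) for h in(0,.07)],(0,255,0),1)
  if n=="top":A=im[170:270,220:320]
  else:B=im[170:340,220:360]
A=cv2.resize(A,(400,400));B=cv2.resize(B,(400,486));A=np.vstack([A,np.zeros((86,400,3),np.uint8)])
cv2.imwrite("pics/c3.png",np.hstack([A,B]))
E
```

```text
0.15 [array([290.4, 209. ]), array([280.1, 199.1]), array([270. , 189.3])]
0.2 [array([289.1, 205.9]), array([278.4, 195.6]), array([267.8, 185.4])]
0.25 [array([287.7, 202.5]), array([276.6, 191.8]), array([265.5, 181. ])]
```

View pics/c3.png

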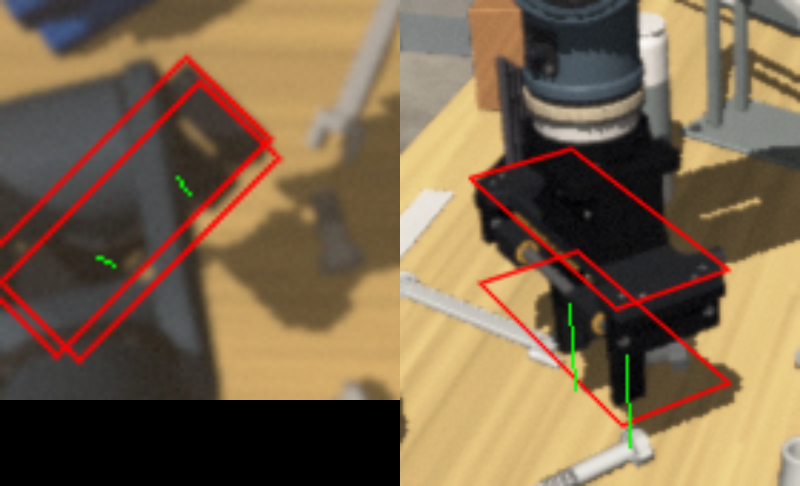

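The overlay shows the tool's xy agrees with the report. In the side view, though, the real fingertips sit about 30 mm above the reported TCP: seen at (300,311), predicted (301,327). I'll go down in small steps and watch the force.

Emit:
drive_tool(deltas="60 -2 0 -30 0; 60 -2 0 -30 0; 60 -2 0 -34 0; 60 -2 0 -34 0")

```text
time_s: 3.45
position: [0.6097, 0.2784, 0.0075]
tcp_rot: [[0.682, 0.731, 0.001], [0.731, -0.682, 0.0], [0.001, 0.001, -1.0]]
force: [-0.2, 0.5, -0.1]
opening: 0.686
grasp_force: 0.0
```

```bash
cat >> h.py <<'E'
def tips():
    s=state();p=np.array(s["position"]);R=np.array(s["tcp_rot"]);b=imaging.capture("side");o=s["opening"]*.0435+.0075
    for k in(1,-1):
        q=proj("side",p+R[:,1]*k*o);c=int(q[0]);g=b[:,c-2:c+3].max(2).mean(1)
        r=np.arange(int(q[1])-45,int(q[1])+12);print("pred",q.round(1),"col bright",r[0],g[r].astype(int).tolist())
E
python3 -c "
from h import *
tips()"
```

```text
t 3.45 pos [0.6097 0.2784 0.0075] yaw_y deg -43.04 j [15.  46.1 82.2  0.  51.6 58. ] F [-0.2  0.5 -0.1] op 0.686 g 0.0
pred [283.5 321.8] col bright 276 [26, 31, 44, 66, 74, 84, 41, 15, 15, 17, 36, 53, 67, 54, 43, 36, 34, 31, 29, 25, 26, 26, 27, 28, 28, 28, 30, 29, 29, 29, 30, 29, 44, 88, 141, 138, 153, 156, 138, 134, 168, 220, 229, 229, 229, 228, 227, 226, 226, 225, 225, 226, 226, 225, 214, 201, 206]
pred [302.9 342.1] col bright 297 [38, 36, 36, 26, 20, 14, 15, 15, 20, 35, 44, 53, 32, 19, 17, 15, 14, 10, 12, 11, 10, 11, 10, 7, 9, 12, 11, 11, 19, 41, 66, 83, 88, 86, 79, 93, 119, 199, 226, 229, 229, 228, 229, 228, 227, 226, 225, 225, 223, 223, 223, 223, 223, 223, 223, 224, 224]
```

Emit:
drive_tool(deltas="60 0 0 -6 0; 60 0 0 -10 0; 60 0 0 -14 0; 60 0 0 -16 0; 60 0 0 -16 0")

```text
time_s: 4.0
position: [0.6085, 0.2782, -0.0101]
tcp_rot: [[0.682, 0.731, -0.001], [0.731, -0.682, -0.0], [-0.001, -0.001, -1.0]]
force: [0.3, 0.6, -0.2]
opening: 0.693
grasp_force: 0.0
```

Emit:
drive_tool(deltas="60 0 0 -6 0; 60 0 0 -12 0; 60 0 0 -14 0; 60 0 0 -16 0; 60 0 0 -16 0")

```text
time_s: 4.5
position: [0.6087, 0.2782, -0.0259]
tcp_rot: [[0.682, 0.731, -0.001], [0.731, -0.682, -0.0], [-0.001, -0.0, -1.0]]
force: [1.0, 0.7, 0.5]
opening: 0.687
grasp_force: 0.0
```

```bash
python3 -c "
from h import *
tips()"
```

```text
t 4.5 pos [ 0.6087  0.2782 -0.0259] yaw_y deg -43.03 j [15.  48.8 82.7  0.  48.5 58. ] F [1.  0.7 0.5] op 0.687 g 0.0
pred [284.9 335.2] col bright 290 [23, 25, 32, 46, 63, 71, 73, 65, 31, 15, 22, 32, 47, 65, 76, 59, 47, 37, 34, 29, 28, 27, 28, 27, 29, 28, 28, 27, 29, 31, 29, 28, 36, 67, 128, 196, 222, 225, 226, 221, 210, 203, 216, 228, 231, 226, 206, 171, 134, 147, 194, 218, 225, 227, 228, 227, 226]
pred [304.1 356. ] col bright 310 [43, 40, 41, 38, 37, 34, 28, 22, 17, 16, 15, 19, 28, 39, 40, 40, 23, 17, 14, 12, 10, 10, 11, 10, 10, 11, 10, 12, 9, 16, 33, 74, 142, 207, 223, 225, 224, 225, 226, 226, 226, 226, 227, 225, 226, 224, 224, 224, 223, 224, 222, 222, 223, 223, 224, 226, 227]
```

Emit:
drive_tool(deltas="60 0 0 -2 0; 60 0 0 -3 0; 60 0 0 -3 0")

```text
time_s: 4.85
position: [0.6088, 0.2782, -0.0286]
tcp_rot: [[0.682, 0.731, -0.0], [0.731, -0.682, -0.0], [-0.0, -0.0, -1.0]]
force: [-0.0, 0.2, -0.3]
opening: 0.692
grasp_force: 0.0
```

Emit:
drive_tool(deltas="5 0 0 0 0; 5 0 0 0 0; 5 0 0 0 0; 5 0 0 0 0; 5 0 0 0 0; 5 0 0 0 0")

```text
time_s: 5.45
position: [0.6089, 0.2783, -0.0285]
tcp_rot: [[0.682, 0.731, 0.0], [0.731, -0.682, -0.0], [0.0, 0.0, -1.0]]
force: [-0.0, -0.2, 0.3]
opening: 0.23
grasp_force: 0.0
```

Emit:
drive_tool(deltas="5 0 0 0 0; 5 0 0 0 0; 5 0 0 0 0; 5 0 0 0 0")

```text
time_s: 5.85
position: [0.609, 0.2782, -0.0284]
tcp_rot: [[0.682, 0.731, 0.0], [0.731, -0.682, 0.0], [0.0, 0.0, -1.0]]
force: [0.7, -0.0, 0.3]
opening: 0.149
grasp_force: 30.0
```

Emit:
drive_tool(deltas="5 0 0 30 0; 5 0 0 80 0; 5 0 0 250 0; 5 0 0 250 0; 5 0 0 250 0; 5 0 0 250 -0.3; 5 -11 -422 250 -1.213; 5 -11 -422 250 -1.213; 5 -11 -422 250 -1.213; 5 -11 -422 250 -1.213; 5 -11 -422 250 -1.213; 5 -11 -422 250 -1.213")

```text
time_s: 7.05
position: [0.6004, -0.0233, 0.2213]
tcp_rot: [[0.972, -0.234, -0.001], [-0.234, -0.972, 0.0], [-0.001, -0.0, -1.0]]
force: [0.8, 0.3, -0.9]
opening: 0.149
grasp_force: 30.0
```

Emit:
drive_tool(deltas="5 -2 -221 0 -0.157; 5 -2 -221 0 -0.157; 5 -2 -221 0 -0.157; 5 -2 -221 0 -0.157; 5 -2 -221 0 -0.157; 5 -2 -221 0 -0.157; 5 -2 -221 0 -0.157")

```text
time_s: 7.75
position: [0.5986, -0.2418, 0.2209]
tcp_rot: [[0.926, -0.378, -0.001], [-0.378, -0.926, 0.002], [-0.002, -0.001, -1.0]]
force: [-1.1, 0.5, -1.6]
opening: 0.15
grasp_force: 30.0
```

```bash
python3 - <<'E'
from h import *
s=state();p=np.array(s["position"])
a=imaging.capture("top")[:,:,::-1];b=imaging.capture("side")[:,:,::-1]
cv2.imwrite("pics/full_t1.png",a);cv2.imwrite("pics/full_s1.png",b)
print(proj("side",p+[0,0,.0385]),proj("top",p+[0,0,.0385]))
A=cv2.resize(a[160:310,400:500],(400,600),interpolation=cv2.INTER_CUBIC);B=cv2.resize(b[60:210,290:390],(400,600),interpolation=cv2.INTER_CUBIC)
cv2.imwrite("pics/c4.png",np.hstack([A,B]))
E
```

```text
t 7.75 pos [ 0.5986 -0.2418  0.2209] yaw_y deg -112.23 j [-31.9  29.9  76.6   0.1  73.6  80.3] F [-1.1  0.5 -1.6] op 0.15 g 29.98087227344513
[352.7038922  126.70785835] [467.04324088 227.25416536]
```

View pics/c4.png

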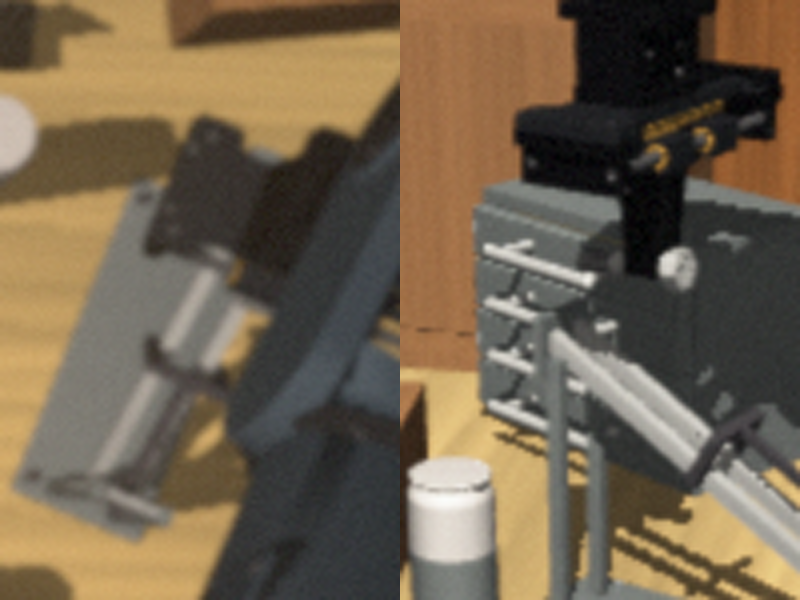

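```bash
cat >> h.py <<'E'
LOAD=np.array([.6023,-.2461]);YAW=np.radians(157.5)
D=np.array([np.cos(YAW),np.sin(YAW)]);N=np.array([-D[1],D[0]])
def cp(x,y,dz=0): return np.r_[LOAD+D*x+N*y,.172-.577*x+dz]
def rect(n,im,xs,ys,dz=0):
    M=np.array([[proj(n,cp(x,y,dz)) for y in ys] for x in xs],np.float32)
    return cv2.remap(im,M[...,0],M[...,1],cv2.INTER_LINEAR)
E
python3 - <<'E'
from h import *
ys=np.arange(-.030,.0301,.0015)
for n,im in(("top",cv2.imread("pics/top0.png")),("side",cv2.imread("pics/side0.png"))):
    for xs in(np.arange(-.055,-.02,.002),np.arange(.0,.035,.002)):
        g=rect(n,im,xs,ys).max(2).mean(0);print(n,g.astype(int).tolist())
b=cv2.imread("pics/full_s1.png");c=b[112:142,340:376].max(2);print(c[::2,::2])
m=c>150;n,l,st,ce=cv2.connectedComponentsWithStats(m.astype(np.uint8));print(st,ce+[340,112])
E
```

```text
top [89, 92, 96, 99, 104, 110, 119, 130, 139, 145, 148, 147, 142, 134, 121, 109, 98, 91, 85, 82, 79, 77, 80, 89, 102, 117, 131, 141, 147, 149, 147, 142, 134, 126, 121, 121, 124, 128, 131, 133, 134]
top [106, 106, 106, 106, 108, 111, 118, 127, 137, 146, 151, 152, 149, 142, 133, 123, 114, 109, 106, 106, 105, 105, 105, 107, 112, 121, 131, 141, 148, 153, 155, 156, 158, 159, 159, 159, 157, 154, 149, 143, 136]
side [155, 159, 163, 167, 170, 174, 179, 185, 191, 195, 197, 195, 191, 183, 175, 167, 162, 160, 161, 162, 164, 166, 169, 172, 176, 182, 187, 193, 196, 195, 191, 181, 167, 151, 135, 122, 114, 111, 108, 108, 108]
side [159, 162, 165, 168, 170, 174, 179, 185, 192, 198, 202, 203, 200, 194, 186, 177, 170, 166, 164, 164, 165, 167, 169, 172, 175, 181, 187, 194, 199, 200, 198, 191, 178, 162, 145, 129, 118, 111, 107, 105, 105]
[[134 131 112  19  10  14  11  14  15   9  24  45  45  47  44  46  47  67]
 [130 130 118  16   8  12   5  10  12  15  29  44  46  48  45  47  49  45]
 [ 93  60  47  14   7   8  12  12  15  12  39  47  44  45  48  45  41  44]
 [ 57  49  49  15  10   7   8  19  13  14  38
[... 328 characters left out ...]
]
 [ 67  54  59  36  21  15  20  73 184 170 157 166  75  53  53  53  53  51]
 [ 55  49  48  48  51  49  48  55  81  93 155 141  57  53  52  53  53  58]
 [ 52  49  48  50  49  52  47  51  58  70  99  66  50  54  60  58  54  56]
 [ 49  47  53  53  47  51  53  53  52  50  55  57  49  56  52  56  55  57]
 [ 55  55  53  49  51  50  54  48  52  46  53  50  49  57  54  49  53  56]
 [ 55  54  52  56  50  52  54  48  52  49  58  52  50  54  57  52  53  54]
 [120 159  80  51  50  50  53  49  52  47  53  51  52  55  54  55  52  53]]
[[   0    0   36   30 1028]
 [  15   10    8    9   47]
 [   0   28    4    2    5]] [[357.53015564 126.45719844]
 [358.53191489 125.91489362]
 [341.6        140.8       ]]
```

```bash
python3 - <<'E'
from h import *
s=bot.read_state();p=np.array(s["position"])+[0,0,.0385]
print("chute coords of TCP",(p[:2]-LOAD)@D,(p[:2]-LOAD)@N)
b=cv2.imread("pics/full_s1.png")
# head silhouette prediction: side hex ~cylinder r .013, x +19..+29
best=[]
for gx in(.019,.029):
  q=np.array([proj("side",p+np.r_[D*gx,.0015]+np.r_[N*.013*np.cos(a),.013*np.sin(a)]) for a in np.arange(0,6.28,.2)]);print(gx,q.min(0).round(1),q.max(0).round(1))
for dz in (-.003,0,.003):
  g=ground("side",(360,127.5),p[2]+.0015+dz);print(dz,"obs head centre chute",((g[:2]-LOAD)@D*1000).round(1),((g[:2]-LOAD)@N*1000).round(1))
c=b[112:142,345:372].max(2)
print("rows",[ (112+i,345+int(np.argmax(r>100)),345+len(r)-1-int(np.argmax(r[::-1]>100))) for i,r in enumerate(c) if (r>100).any()])
E
```

```text
chute coords of TCP 0.005302645117255126 -0.003838677370307726
0.019 [355.9 122.1] [361.6 132.5]Traceback (most recent call last):
  File "<stdin>", line 8, in <module>
  File "h.py", line 5, in proj
    m=imaging.camera_model(n);T=np.array(m["T"]);c=T[:3,:3].T@(np.array(p,float)-T[:3,3])
ValueError: time passes only in moves, steps and waits
```

Emit:
drive_tool(deltas="5 0 0 -20 0; 5 0 0 -20 0; 5 0 0 -20 0")

```text
time_s: 8.15
position: [0.599, -0.2408, 0.2014]
tcp_rot: [[0.927, -0.376, -0.001], [-0.376, -0.927, 0.001], [-0.002, -0.0, -1.0]]
force: [0.2, -0.5, -1.3]
opening: 0.151
grasp_force: 30.0
```

```bash
sed -i 's/^def proj/import functools\ncm=functools.lru_cache(None)(imaging.camera_model)\ndef proj/; s/m=imaging.camera_model(n)/m=cm(n)/' h.py; python3 - <<'E'
from h import *
s=state();p=np.array(s["position"])+[0,0,.0385]
print("chute coords of TCP",(p[:2]-LOAD)@D*1000,(p[:2]-LOAD)@N*1000)
b=imaging.capture("side")[:,:,::-1]
for gx in(.019,.029):
  q=np.array([proj("side",p+np.r_[D*gx,.0015]+np.r_[N*.013*np.cos(a),.013*np.sin(a)]) for a in np.arange(0,6.28,.2)]);print(gx,q.min(0).round(1),q.max(0).round(1))
c=b[115:150,345:372].max(2)
print("rows",[ (115+i,345+int(np.argmax(r>100)),345+len(r)-1-int(np.argmax(r[::-1]>100))) for i,r in enumerate(c) if (r>100).any()])
E
```

```text
t 8.15 pos [ 0.599  -0.2408  0.2014] yaw_y deg -112.07 j [-31.8  31.   77.9   0.   71.2  80.3] F [ 0.2 -0.5 -1.3] op 0.151 g 29.98094469308853
chute coords of TCP 5.090533598950686 -3.612390097719205
0.019 [355.8 129.8] [361.5 140.1]
0.029 [359.2 130.4] [364.8 140.8]
rows [(120, 368, 371), (121, 370, 371), (122, 371, 371), (129, 359, 360), (130, 357, 362), (131, 355, 362), (132, 355, 363), (133, 354, 363), (134, 354, 363), (135, 355, 363), (136, 355, 363), (137, 357, 362), (138, 359, 362), (139, 359, 361)]
```

Emit:
drive_tool(deltas="5 -1 -3 -15 0; 5 -1 -3 -25 0; 5 -1 -3 -32 0; 5 -1 -3 -36 0; 5 -1 -3 -40 0")

```text
time_s: 8.7
position: [0.5983, -0.2456, 0.1614]
tcp_rot: [[0.926, -0.378, 0.0], [-0.378, -0.926, -0.0], [0.0, 0.0, -1.0]]
force: [0.7, -1.0, -1.2]
opening: 0.148
grasp_force: 30.0
```

Emit:
drive_tool(deltas="5 0 1 -4 0; 5 0 1 -8 0; 5 0 1 -11 0; 5 0 1 -12 0; 5 0 1 -12 0")

```text
time_s: 9.2
position: [0.5981, -0.2446, 0.1494]
tcp_rot: [[0.926, -0.378, -0.0], [-0.378, -0.926, 0.0], [-0.0, -0.0, -1.0]]
force: [-0.6, 0.6, -1.2]
opening: 0.153
grasp_force: 30.0
```

```bash
python3 - <<'E'
from h import *
s=state();p=np.array(s["position"]);print((p[:2]-LOAD)@D*1000,(p[:2]-LOAD)@N*1000,s["moment"])
b=imaging.capture("side")[:,:,::-1]
cv2.imwrite("pics/c5.png",cv2.resize(b[80:230,300:420],(640,800)[0:2] if 0 else (480,600),interpolation=cv2.INTER_CUBIC))
E
```

```text
t 9.2 pos [ 0.5981 -0.2446  0.1494] yaw_y deg -112.19 j [-32.1  34.2  80.9  -0.   64.9  80. ] F [-0.6  0.6 -1.2] op 0.153 g 29.98080164194107
4.470164778532902 0.26508023357342037 [0.09228185 0.07318318 0.00615898]
```

View pics/c5.png

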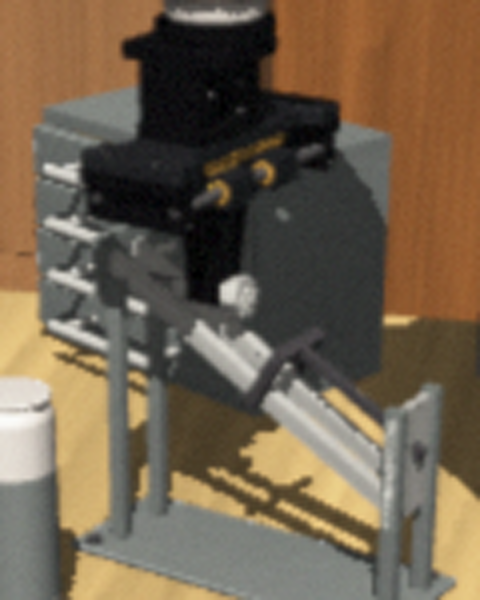

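Emit:
drive_tool(deltas="40 0 0 0 0; 40 0 0 0 0; 40 0 0 0 0; 40 0 0 0 0; 40 0 0 30 0; 40 0 0 70 0")

```text
time_s: 9.85
position: [0.5964, -0.2436, 0.2177]
tcp_rot: [[0.926, -0.378, -0.005], [-0.378, -0.926, 0.003], [-0.006, -0.001, -1.0]]
force: [0.4, -0.7, -0.4]
opening: 0.454
grasp_force: 0.0
```

```bash
cat > slot.py <<'E'
from h import *
import sys
# bolts below the slot in side view: difference to side0 beneath rails near stop and elsewhere
b=imaging.capture("side")[:,:,::-1];a=cv2.imread("pics/side0.png")
d=np.abs(b.astype(int)-a).max(2)
for x in(-40,-20,0,20,40,60,80,100,112,124,136,144):
    print(x,"head",np.round([d[tuple(np.int32(proj("side",cp(x/1000,0,.006))[::-1].round()))],*b[tuple(np.int32(proj("side",cp(x/1000,0,.006))[::-1].round()))]]),
     "shank",[int(d[tuple(np.int32(proj("side",cp(x/1000,0,-h))[::-1].round()))]) for h in(.025,.035,.045,.055,.065)])
E
python3 slot.py
```

```text
-40 head [108  75  81  79] shank [6, 1, 3, 4, 6]
-20 head [  4 162 167 171] shank [2, 50, 44, 47, 7]
0 head [  6 168 177 178] shank [3, 45, 49, 4, 125]
20 head [  5 185 192 195] shank [4, 42, 14, 123, 23]
40 head [  3 142 148 151] shank [2, 2, 8, 3, 3]
60 head [ 6 81 83 85] shank [6, 3, 4, 8, 6]
80 head [  5 168 177 180] shank [5, 5, 8, 3, 2]
100 head [  5 168 175 178] shank [2, 3, 8, 6, 3]
112 head [  4 158 165 166] shank [7, 5, 5, 5, 6]
124 head [ 18 178 186 190] shank [3, 22, 68, 37, 76]
136 head [  8 157 164 165] shank [14, 31, 7, 4, 2]
144 head [  8 148 156 154] shank [4, 7, 4, 5, 5]
```

Emit:
drive_tool(deltas="60 -5 30 20 0.18; 60 -113 640 20 0.18; 60 -113 640 20 0.18; 60 -113 640 20 0.18; 60 -113 640 20 0.18; 60 -113 640 20 0.18; 60 -113 640 20 0.18; 60 -113 640 20 0.18; 60 -113 640 20 0.18; 60 -113 640 20 0.18; 60 -113 640 20 0.18; 60 -113 640 20 0.18")

```text
time_s: 11.1
position: [0.4968, 0.329, 0.2399]
tcp_rot: [[0.979, -0.206, 0.001], [-0.206, -0.979, 0.0], [0.001, -0.001, -1.0]]
force: [2.0, -1.1, 0.6]
opening: 0.688
grasp_force: 0.0
```

```bash
python3 - <<'E'
from h import *
state()
b=imaging.capture("side")[:,:,::-1];a=cv2.imread("pics/side0.png")
cv2.imwrite("pics/side2.png",b)
d=np.abs(b.astype(int)-a).max(2)
y0,x0=150,355
m=(d[y0:250,x0:420]>30).astype(np.uint8)
n,l,st,ce=cv2.connectedComponentsWithStats(m)
for s,c in zip(st[1:],ce[1:]):
    if s[4]>4:print("blob",s,c+[x0,y0])
for x in(130,138,145):print(x,[proj("side",cp(x/1000-.5*L,0,-.87*L)).round() .tolist()for L in(-.01,0,.035,.07)])
E
```

```text
t 11.1 pos [0.4968 0.329  0.2399] yaw_y deg -101.87 j [ 22.8  24.7  82.8  -0.   72.5 124.7] F [ 2.  -1.1  0.6] op 0.688 g 0.0
blob [  0   0  35  31 743] [369.65275908 161.05114401]
blob [   0   28   65   72 2754] [385.32970225 217.11546841]
130 [[395.0, 195.0], [394.0, 196.0], [387.0, 202.0], [381.0, 207.0]]
138 [[398.0, 197.0], [396.0, 199.0], [390.0, 204.0], [384.0, 210.0]]
145 [[400.0, 199.0], [399.0, 201.0], [392.0, 206.0], [386.0, 212.0]]
```

Emit:
drive_tool(deltas="60 -11 67 -40 0; 60 -11 67 -40 0; 60 -11 67 -200 0; 60 -11 67 -200 0; 60 -11 67 -200 0; 60 -11 67 -220 0; 60 -11 67 -240 0; 60 -11 67 -240 0; 60 -11 67 -240 0")

```text
time_s: 12.05
position: [0.4867, 0.394, -0.0003]
tcp_rot: [[0.979, -0.206, 0.0], [-0.206, -0.979, 0.0], [0.0, -0.0, -1.0]]
force: [0.4, 0.6, 0.5]
opening: 0.691
grasp_force: 0.0
```

```bash
python3 - <<'E'
from h import *
s=state();p=np.array(s["position"]);R=np.array(s["tcp_rot"])
b=imaging.capture("side")[:,:,::-1];cv2.imwrite("pics/side3.png",b)
a=cv2.imread("pics/side0.png");d=np.abs(b.astype(int)-a).max(2)
m=(d[170:250,360:425]>30).astype(np.uint8);n,l,st,ce=cv2.connectedComponentsWithStats(m)
for q,c in zip(st[1:],ce[1:]):
    if q[4]>4:print("blob",q[:4]+[360,170,0,0],q[4],c+[360,170])
rail=lambda x:cp(x/1000,0)
dn=np.r_[D*-.5,-.866]
for x in(130,136):print([proj("side",rail(x)+dn*L).round().tolist() for L in(-.01,0,.035,.07)])
E
```

```text
t 12.05 pos [ 4.867e-01  3.940e-01 -3.000e-04] yaw_y deg -101.88 j [ 28.8  44.4  89.2  -0.   46.4 130.7] F [0.4 0.6 0.5] op 0.691 g 0.0
blob [360 170  65  80] 4109 [391.29301533 208.31078121]
[[395.0, 194.0], [394.0, 196.0], [387.0, 205.0], [381.0, 214.0]]
[[397.0, 195.0], [396.0, 198.0], [389.0, 207.0], [383.0, 216.0]]
```

Emit:
drive_tool(deltas="60 -1 1 -15 0; 60 -1 1 -22 0; 60 -1 1 -26 0; 60 -1 1 -28 0; 60 -1 1 -28 0; 5 -1 1 -28 0; 5 -1 1 -28 0; 5 -1 1 -28 0; 5 -1 1 -28 0; 5 -1 1 -28 0; 5 -1 1 -28 0; 5 -1 1 -28 0")

```text
time_s: 13.3
position: [0.4854, 0.3951, -0.0284]
tcp_rot: [[0.979, -0.206, 0.0], [-0.206, -0.979, 0.0], [0.0, -0.0, -1.0]]
force: [-0.2, 0.5, -0.1]
opening: 0.147
grasp_force: 30.0
```

Emit:
drive_tool(deltas="5 0 0 0 0; 5 0 0 0 0; 5 0 0 0 0")

```text
time_s: 13.6
position: [0.4854, 0.3951, -0.0284]
tcp_rot: [[0.979, -0.206, 0.0], [-0.206, -0.979, 0.0], [0.0, -0.0, -1.0]]
force: [-0.0, 1.1, 1.0]
opening: 0.15
grasp_force: 30.0
```

Emit:
drive_tool(deltas="5 0 0 30 0; 5 0 0 80 0; 5 0 0 250 0.15; 5 0 0 250 0.3; 5 0 0 250 0.45; 5 0 0 250 0.6; 5 113 -640 250 1.4; 5 113 -640 250 1.4; 5 113 -640 250 1.4; 5 113 -640 250 1.4; 5 113 -640 250 1.4; 5 113 -640 250 1.4")

```text
time_s: 14.8
position: [0.5343, 0.1151, 0.2212]
tcp_rot: [[0.364, 0.931, -0.001], [0.931, -0.364, 0.0], [-0.0, -0.001, -1.0]]
force: [0.2, -0.3, -0.4]
opening: 0.15
grasp_force: 30.0
```

Emit:
drive_tool(deltas="5 64 -360 0 1.557; 5 64 -360 0 1.557; 5 64 -360 0 1.557; 5 64 -360 0 1.557; 5 64 -360 0 1.557; 5 64 -360 0 1.557; 5 64 -360 0 1.557; 5 64 -360 0 1.557; 5 64 -360 0 1.557; 5 64 -360 0 1.557; 5 64 -360 0 1.557; 5 64 -360 0 1.557")

```text
time_s: 16.0
position: [0.5982, -0.2433, 0.2207]
tcp_rot: [[-0.924, 0.382, -0.002], [0.382, 0.924, 0.001], [0.002, 0.0, -1.0]]
force: [-0.4, -0.2, -0.9]
opening: 0.152
grasp_force: 30.0
```

```bash
cat > chk.py <<'E'
from h import *
s=state();p=np.array(s["position"])+[0,0,.0385]
print("chute coords of TCP",(p[:2]-LOAD)@D*1000,(p[:2]-LOAD)@N*1000)
b=imaging.capture("side")[:,:,::-1]
for gx in(.019,.029):
  q=np.array([proj("side",p+np.r_[D*gx,.0015]+np.r_[N*.013*np.cos(a),.013*np.sin(a)]) for a in np.arange(0,6.28,.2)]);print(gx,q.min(0).round(1),q.max(0).round(1))
y0=int(q.min(0)[1])-4
c=b[y0:y0+20,345:372].max(2)
print("rows",[ (y0+i,345+int(np.argmax(r>100)),345+len(r)-1-int(np.argmax(r[::-1]>100))) for i,r in enumerate(c) if (r>100).any()])
a=cv2.imread("pics/side0.png");d=np.abs(b.astype(int)-a).max(2)
m=(d[185:235,365:425]>30).astype(np.uint8);n,l,st,ce=cv2.connectedComponentsWithStats(m)
for q,c in zip(st[1:],ce[1:]):
    if q[4]>4:print("blob",q[:4]+[365,185,0,0],q[4],c.round(1)+[365,185])
E
python3 chk.py
```

```text
t 16.0 pos [ 0.5982 -0.2433  0.2207] yaw_y deg 67.52 j [-32.   30.   76.5  -0.   73.6 -99.5] F [-0.4 -0.2 -0.9] op 0.152 g 29.998310208320618
chute coords of TCP 4.86818369221976 -1.0368797010406559
0.019 [356.4 122. ] [362.  132.4]
0.029 [359.7 122.6] [365.4 133. ]
rows [(118, 369, 371), (119, 369, 371), (122, 359, 363), (123, 357, 363), (124, 355, 364), (125, 355, 364), (126, 355, 364), (127, 355, 364), (128, 355, 364), (129, 357, 364), (130, 360, 363), (131, 360, 363), (132, 361, 362)]
blob [410 185  15  20] 194 [418.5 191.7]
blob [392 191   4   4] 7 [393.7 192.6]
blob [392 195   3   4] 5 [393.  196.8]
blob [389 206   6  19] 71 [391.7 215.3]
```

Emit:
drive_tool(deltas="5 0 -1 -20 0; 5 0 -1 -35 0; 5 0 -1 -45 0; 5 0 -1 -52 0; 5 0 -1 -58 0; 5 0 -1 -64 0; 5 0 -1 -68 0; 5 0 -1 -71 0; 5 0 -1 -71 0; 5 0 -1 -71 0")

```text
time_s: 17.05
position: [0.5991, -0.2445, 0.1508]
tcp_rot: [[-0.924, 0.382, 0.0], [0.382, 0.924, -0.0], [-0.0, -0.0, -1.0]]
force: [0.7, -0.0, -1.6]
opening: 0.15
grasp_force: 30.0
```

Emit:
drive_tool(deltas="40 0 0 0 0; 40 0 0 0 0; 40 0 0 0 0; 40 0 0 0 0; 40 0 0 30 0; 40 0 0 70 0; 40 0 0 80 0")

```text
time_s: 17.75
position: [0.6016, -0.2459, 0.2355]
tcp_rot: [[-0.924, 0.382, 0.008], [0.382, 0.924, -0.005], [-0.009, -0.002, -1.0]]
force: [-0.3, -0.8, 0.4]
opening: 0.458
grasp_force: 0.0
```

```bash
python3 chk.py | grep -v rows
```

```text
t 17.75 pos [ 0.6016 -0.2459  0.2355] yaw_y deg 67.56 j [-32.1  29.2  75.4   0.   74.8 -99.6] F [-0.3 -0.8  0.4] op 0.458 g 0.0
chute coords of TCP 0.7257347697660059 0.09191037308574386
0.019 [355.3 115.9] [361.  126.3]
0.029 [358.7 116.5] [364.3 126.9]
blob [386 185   9   6] 39 [389.7 187.7]
blob [410 185  15  19] 180 [418.6 191.3]
blob [393 192   3   3] 5 [394.  192.6]
blob [391 195   4   4] 6 [392.5 196.2]
blob [375 197  12  16] 79 [380.4 204.1]
blob [393 207   2   6] 10 [393.6 209.9]
blob [382 212  11   7] 37 [387.  214.6]
blob [375 215   7   4] 23 [377.9 216.5]
```

Emit:
drive_tool(deltas="60 -111 397 0 -0.548; 60 -111 397 0 -0.548; 60 -111 397 0 -0.548; 60 -111 397 0 -0.548; 60 -111 397 0 -0.548; 60 -111 397 0 -0.548; 60 -111 397 0 -0.548; 60 -111 397 0 -0.548; 60 -111 397 0 -0.548; 60 -111 397 -100 -0.548; 60 -111 397 -200 -0.548; 60 -111 397 -200 -0.548")

```text
time_s: 19.0
position: [0.4881, 0.1524, 0.079]
tcp_rot: [[-0.59, 0.807, 0.002], [0.807, 0.59, -0.0], [-0.001, 0.001, -1.0]]
force: [-0.2, -1.4, -0.5]
opening: 0.689
grasp_force: 0.0
```

Emit:
drive_tool(deltas="60 0 0 -40 0; 60 0 0 -70 0; 60 0 0 -80 0; 60 0 0 -80 0")

```text
time_s: 19.4
position: [0.4868, 0.1521, -0.001]
tcp_rot: [[-0.59, 0.808, -0.004], [0.808, 0.59, -0.0], [0.002, -0.003, -1.0]]
force: [0.6, -0.1, -0.1]
opening: 0.689
grasp_force: 0.0
```

```bash
python3 - <<'E'
from h import *
s=state();p=np.array(s["position"]);R=np.array(s["tcp_rot"])
b=imaging.capture("side")[:,:,::-1];a=cv2.imread("pics/side0.png")
m=(np.abs(b[300:330].astype(int)-a[300:330]).max(2)[:,355:395]>30);print("bolt-zone rows changed",m.any(1).astype(int))
for k in(1,-1):print(proj("side",p+[0,0,.031]+R[:,1]*k*.03).round(1))
E
```

```text
t 19.4 pos [ 0.4868  0.1521 -0.001 ] yaw_y deg 36.13 j [  4.8  39.3 106.4  -0.   34.5 -31.3] F [ 0.6 -0.1 -0.1] op 0.689 g 0.0
bolt-zone rows changed [1 1 1 1 0 0 0 0 0 0 0 0 0 0 0 0 0 0 0 0 0 0 0 0 0 0 0 0 0 0]
[354.5 296.7]
[380.8 289.9]
```

Emit:
drive_tool(deltas="60 1 0 -15 0; 60 1 0 -22 0; 60 1 0 -26 0; 60 1 0 -28 0; 60 1 0 -28 0; 5 1 0 -28 0; 5 1 0 -28 0; 5 1 0 -28 0; 5 1 0 -28 0; 5 1 0 -28 0; 5 1 0 -28 0; 5 1 0 -28 0")

```text
time_s: 20.65
position: [0.4886, 0.1525, -0.0275]
tcp_rot: [[-0.59, 0.807, -0.001], [0.807, 0.59, -0.0], [0.0, -0.001, -1.0]]
force: [-0.8, -0.6, 0.2]
opening: 0.148
grasp_force: 30.0
```

Emit:
drive_tool(deltas="5 0 0 0 0; 5 0 0 0 0; 5 0 0 0 0")

```text
time_s: 20.95
position: [0.4887, 0.1526, -0.0275]
tcp_rot: [[-0.59, 0.807, -0.001], [0.807, 0.59, -0.0], [0.0, -0.0, -1.0]]
force: [-0.9, -0.0, 0.2]
opening: 0.148
grasp_force: 30.0
```

Emit:
drive_tool(deltas="5 0 0 30 0; 5 0 0 80 0; 5 0 0 250 -0.15; 5 0 0 250 -0.3; 5 0 0 250 -0.45; 5 0 0 250 -0.6; 5 0 0 250 -0.75; 5 110 -397 250 -1.5; 5 110 -397 250 -1.5; 5 110 -397 250 -1.5; 5 110 -397 250 -1.5; 5 110 -397 250 -1.5")

```text
time_s: 22.15
position: [0.5557, -0.09, 0.2222]
tcp_rot: [[0.768, 0.641, -0.0], [0.641, -0.768, 0.001], [0.0, -0.001, -1.0]]
force: [1.4, -0.0, -0.9]
opening: 0.146
grasp_force: 29.9
```

Emit:
drive_tool(deltas="5 42 -154 0 -1.083; 5 42 -154 0 -1.083; 5 42 -154 0 -1.083; 5 42 -154 0 -1.083; 5 42 -154 0 -1.083; 5 42 -154 0 -1.083; 5 42 -154 0 -1.083; 5 42 -154 0 -1.083; 5 42 -154 0 -1.083; 5 42 -154 0 -1.083")

```text
time_s: 23.15
position: [0.5975, -0.2421, 0.2221]
tcp_rot: [[0.929, -0.371, -0.001], [-0.371, -0.929, 0.001], [-0.001, -0.0, -1.0]]
force: [-0.2, -0.3, -0.7]
opening: 0.147
grasp_force: 29.9
```

```bash
python3 chk.py
```

```text
t 23.15 pos [ 0.5975 -0.2421  0.2221] yaw_y deg -111.79 j [-32.   29.8  76.7   0.   73.6  79.8] F [-0.2 -0.3 -0.7] op 0.147 g 29.948534667491913
chute coords of TCP 6.016082898741652 -1.8827654294130105
0.019 [356.6 121.7] [362.3 132. ]
0.029 [359.9 122.3] [365.6 132.7]
rows [(118, 369, 371), (119, 369, 371), (122, 358, 363), (123, 357, 363), (124, 356, 363), (125, 355, 364), (126, 355, 364), (127, 355, 364), (128, 355, 364), (129, 357, 363), (130, 359, 363), (131, 360, 362)]
blob [386 185   9   6] 41 [389.8 187.7]
blob [410 185  15  19] 185 [418.4 191.3]
blob [391 192   5   7] 14 [393.2 194.9]
blob [375 197  12  16] 79 [380.4 204.1]
blob [393 207   2   6] 10 [393.6 209.9]
blob [382 212  11   7] 36 [387.  214.6]
blob [374 215   8   4] 24 [377.7 216.5]
```

Emit:
drive_tool(deltas="5 0 -2 -20 -0.006; 5 0 -2 -35 -0.006; 5 0 -2 -45 -0.006; 5 0 -2 -52 -0.006; 5 0 -2 -58 -0.006; 5 0 -2 -64 -0.006; 5 0 -2 -68 -0.006; 5 0 -2 -71 -0.006; 5 0 -2 -72 -0.006; 5 0 -2 -72 -0.006")

```text
time_s: 24.2
position: [0.5978, -0.2443, 0.1506]
tcp_rot: [[0.926, -0.378, 0.0], [-0.378, -0.926, -0.0], [0.0, 0.0, -1.0]]
force: [-0.4, -0.5, -0.6]
opening: 0.147
grasp_force: 29.9
```

Alignment is good (lateral error about 0 mm) with no contact force. Releasing.

Emit:
drive_tool(deltas="40 0 0 0 0; 40 0 0 0 0; 40 0 0 0 0; 40 0 0 0 0; 40 0 0 30 0; 40 0 0 70 0; 40 0 0 120 0; 40 0 0 120 0; 40 0 0 120 0; 40 0 0 120 0")

```text
time_s: 25.2
position: [0.5968, -0.2437, 0.2693]
tcp_rot: [[0.926, -0.378, -0.002], [-0.378, -0.926, 0.001], [-0.003, -0.0, -1.0]]
force: [0.1, 0.4, -1.2]
opening: 0.46
grasp_force: 0.0
```

```bash
python3 - <<'E'
from h import *
b=imaging.capture("side")[:,:,::-1];t=imaging.capture("top")[:,:,::-1]
A=cv2.resize(b[130:250,310:420],(550,600),interpolation=cv2.INTER_CUBIC)
B=cv2.resize(t[190:310,400:450],(250,600),interpolation=cv2.INTER_CUBIC)
cv2.imwrite("pics/c6.png",np.hstack([A,B]))
E
```

```text
(no output)
```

View pics/c6.png

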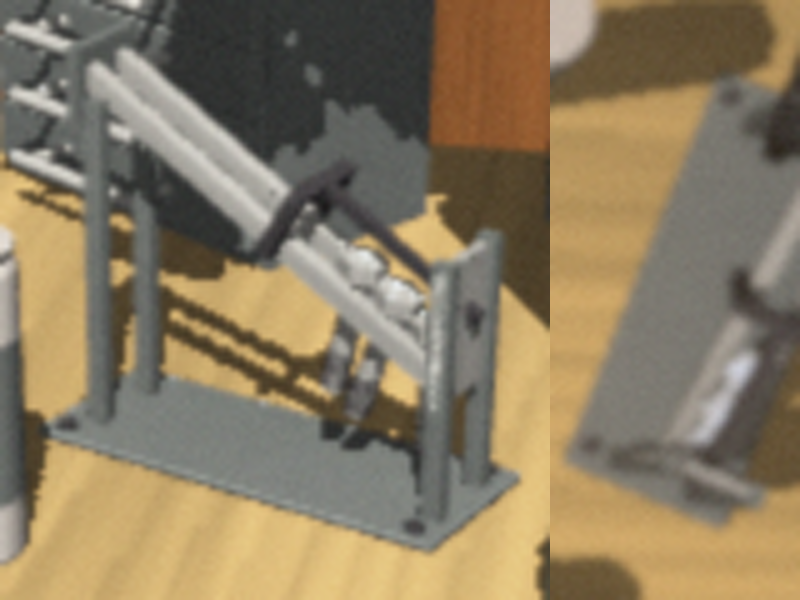

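The last picture shows the bench end clear and two heads and shanks at crop (362,265) and (400,300). The first bolt, at the stop, should be behind the front post near (430,330). I'll check the count numerically along the rail.

```bash
python3 - <<'E'
from h import *
ys=np.arange(-.006,.0061,.003);xs=np.arange(.06,.152,.004)
a=cv2.imread("pics/side0.png");a2=cv2.imread("pics/top0.png")
b=imaging.capture("side")[:,:,::-1];t=imaging.capture("top")[:,:,::-1]
for n,o,i in(("top",a2,t),("side",a,b)):
    d=np.abs(rect(n,i.copy(),xs,ys,.011).astype(int)-rect(n,o,xs,ys,.011)).max(2).max(1)
    print(n,dict(zip((xs*1000).round().astype(int).tolist(),d.tolist())))
d=np.abs(b.astype(int)-a).max(2)
m=(d[170:235,365:425]>30).astype(np.uint8);n,l,st,ce=cv2.connectedComponentsWithStats(m)
for q,c in zip(st[1:],ce[1:]):
    if q[4]>4:print("blob",q[:4]+[365,170,0,0],q[4],c.round(1)+[365,170])
# other items undisturbed (bench region, side + top)
for n,dd in(("side",d),("top",np.abs(t.astype(int)-a2).max(2))):
    n_,l,st,_=cv2.connectedComponentsWithStats((dd>45).astype(np.uint8))
    print(n,[q.tolist() for q in st[1:] if q[4]>25])
E
```

```text
top {60: 10, 64: 9, 68: 12, 72: 12, 76: 14, 80: 15, 84: 52, 88: 92, 92: 112, 96: 108, 100: 89, 104: 66, 108: 74, 112: 94, 116: 102, 120: 102, 124: 90, 128: 96, 132: 110, 136: 71, 140: 38, 144: 19, 148: 16}
side {60: 3, 64: 7, 68: 4, 72: 2, 76: 5, 80: 4, 84: 19, 88: 59, 92: 107, 96: 105, 100: 89, 104: 22, 108: 89, 112: 107, 116: 93, 120: 94, 124: 65, 128: 59, 132: 31, 136: 21, 140: 4, 144: 4, 148: 7}
blob [396 170  29  32] 457 [414.8 180.2]
blob [379 179  17  14] 79 [387.1 184.8]
blob [380 187   5   2] 7 [382.1 187.4]
blob [375 193  18  26] 204 [381.4 205.4]
blob [387 193   8   6] 12 [390.8 195. ]
blob [393 207   3   5] 11 [393.6 209.2]
blob [374 214  10   6] 39 [378.3 216.6]
side [[335, 0, 12, 9, 59], [318, 0, 79, 162, 5094], [482, 0, 19, 53, 301], [484, 0, 129, 244, 16696], [339, 21, 25, 5, 77], [395, 142, 93, 96, 3570], [459, 144, 6, 9, 34], [560, 145, 43, 35, 822], [616, 145, 17, 36, 314], [341, 164, 16, 14, 74], [342, 177, 14, 9, 89], [387, 185, 8, 8, 33], [599, 190, 27, 17, 145], [375, 193, 18, 26, 168], [603, 207, 36, 16, 224], [374, 214, 10, 6, 34], [490, 216, 12, 10, 45], [503, 226, 40, 20, 464], [462, 240, 14, 14, 77], [477, 250, 90, 48, 2508], [358, 289, 24, 31, 280], [268, 319, 41, 27, 368], [325, 372, 48, 28, 485]]
top [[404, 161, 229, 238, 18351], [573, 191, 8, 8, 39], [246, 216, 29, 23, 230], [473, 216, 27, 32, 209], [448, 257, 16, 17, 60], [211, 261, 19, 29, 251], [427, 260, 14, 20, 98], [286, 264, 33, 21, 252], [531, 318, 79, 39, 1445], [593, 325, 12, 11, 81], [516, 328, 15, 17, 112], [249, 336, 149, 144, 6766], [611, 337, 11, 8, 39], [392, 340, 22, 11, 103], [608, 359, 11, 17, 111], [398, 360, 13, 10, 34], [346, 369, 15, 9, 86], [342, 377, 40, 16, 209], [520, 397, 120, 83, 7814], [331, 403, 37, 17, 248], [373, 417, 38, 18, 293], [409, 431, 9, 12, 45], [424, 432, 41, 17, 286], [374, 441, 10, 12, 49], [338, 442, 11, 11, 61], [465, 448, 8, 12, 68], [398, 456, 81, 24, 598], [624, 466, 16, 14, 164]]
```

Three heads are queued at x of about 94, 115 and 132 mm. On the bench only the three bolts' spots have changed.

```bash
python3 -c "
from rig import bot
print(bot.hand_in())"
```

```text
the job is handed in; nothing more can be done
None
```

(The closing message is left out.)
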